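# Slide two cartons into an interlocking pallet layer

## Robot

A 7-joint arm with a two-finger parallel gripper is mounted at the origin on the work surface. World frame = base frame: x ahead of the robot, y to its left, z up, the work surface at z = 0. Lengths are in m, angles in rad, forces in N, time in s.
With the tool pointing down it reaches from about 0.35 to 0.9 m from the base axis. Payload 19.9 kg.
Tool frame: the origin (TCP) lies on the centre line of the jaws, within the pads' length; the fingertips stand 17 mm ahead of it and the grasp point (between the pads) lies 2 mm behind it (ctrl.tips_ahead is the distance from the TCP to the fingertips, in m); z points along the fingers, y is the line along which they close (so a half turn about z gives the same grasp; the last joint's range is limited). The gripper opens to 94 mm and grips with 3 to 60 N. Pads are 16 mm wide; open, the fingers measure 119 mm over their backs; the gripper's body (75 mm by 177 mm) begins 78 mm behind the grasp point.
Start: joints at [-1.171, 0.417, -0.01, 1.614, 0.005, 1.111, -0.053], TCP at [0.267, 0.565, 0.222] pointing down, gripper open.
Joint ranges: [-2.81, 2.81], [-0.39, 2.02], [-1.27, 1.25], [0.06, 2.57], [-1.19, 4.33], [0.19, 2], [-2.82, 2.82]. Speed limits (rad/s): [1.89, 1.89, 2.39, 2.39, 3.01, 3.01, 3.01].

## Interface

Orientations are given as a unit quaternion [x, y, z, w].
In Python, from station import ctrl gives the robot as it stands. The module is installed in compiled form; this text tells all that it offers.
- The arm moves only by the tool send_rows, never from a script. Its argument "moves" is a list that holds one entry, the list of rows, each a list of 5 numbers: the gripper's target within -1 to 1 (fully open at 1, half-way at 0, shut at -1), then the shift along the world's x, y, z in m, then the turn about the world's z in rad. In form: [[[fingers, x, y, z, twist], ...]]. A call has 1 to 10 rows; each row is the pose to reach, as a shift and turn from the pose commanded when the call began; what a row does not reach only later rows make up. A row lasts 1/12 s, in which the tool goes at most 41.7 mm and 7.16 degrees, less where a joint would pass 70% of its speed; a pose out of reach is approached as far as the arm can. A call with a gripper value outside its range is refused whole. The fingers move at their own pace and stop on an object; the grip force is fixed at half the most. Time passes only in rows, so rows that repeat a pose let the fingers close. It gives the time, the measured TCP pose, the force, the opening and the grip force at its end, in the units of the state.
- ctrl.get_state(): the state, without advancing time (a new reading comes with each control period).
- ctrl.grab_frame(name): name is "side" or "top" or "wrist"; returns a dict with "img" (420x560x3 uint8, red, green, blue), "fov_y" (degrees; the focal length in pixels is half the picture's height over the tangent of half this angle, whatever the lens; pixels are square), "cx", "cy" (the principal point, pixels), "T" (4x4, takes a point from camera to world coordinates). Camera axes: x right, y up, looking along -z (the intrinsics and any distortion apply to the point x, -y, -z); pixel columns grow to the right and rows downward; lengths in m; the calibration is good to about 2 mm. The wrist camera is an equidistant fisheye: a pixel r from the principal point sees the ray r / f radians off the axis. A picture is of the moment at which its call begins. There is no depth.
- ctrl.close_job(): hands the job in; it is judged then, once.
The state is a dict: "time": time; "q": joint angles; "qvel": joint speeds; "joint_efforts": joint torques, N m; "tcp_pos": TCP position; "orientation": TCP orientation; "wrist_force": force on the tool from outside, world axes, zero at the start; "moment": the same for the moment, N m; "gripper_width": opening from 0.0 (shut) to 1.0 (fully open); "gripper_force": force on a finger pad.
Only numpy, scipy, OpenCV 4.12 (cv2) and the standard library are available. Lean on these libraries where they do the work, as an engineer would, in place of code of your own. Each camera call takes 0.05 s, during which the arm holds its last target. There are 200 camera calls.

## Task

Finish the three-carton layer in the railed corner of the pallet slab: one carton is already home in the corner, lengthwise along the far rail, and must stay there. Set one of the loose cartons snug alongside it on the near side, parallel to it and with its end against the left rail, and the other snug crosswise over the right-hand ends of both, its own end against the far rail, so that the three make one tight rectangle. The bottoms are not taped yet, so slide the cartons along the deck without lifting or tipping them, and leave everything else on the desk where it is.

Things in the scene. Friction and masses are not known exactly. Their poses are not given: they have to be found in the camera images.
- deck: fixed packing deck, its smooth level top 30 mm above the desk: a slatted wooden pallet slab at the left and, flush with it, a grey run-in plate at the right. Origin at desk height (z = 0) under the deck; x points to the far rail, y to the left along the deck, z up. Top spans x -165 to +142 mm, y -410 to +212 mm (slab: y above -90). Turned by up to 0.12 rad
- rail_corner (a point): inner corner of the two fixed aluminium rails, at the height of the deck's top; deck x = +130, y = +200 mm. The rails stand 25 mm above the deck's top and are 12 mm thick: the far rail runs 290 mm from here to the right (deck -y), the left rail 188 mm towards the robot (deck -x). Axes as the deck's
- place_side (a point): centre of the place alongside the home carton, half-way up a carton; deck x = 9, y = 119 mm. A carton here has its length along the deck's y. Axes as the deck's
- place_cross (a point): centre of the crosswise place, half-way up a carton; deck x = 49, y = -1 mm. A carton here has its length along the deck's x. Axes as the deck's
- carton_home_mid (a point): plain cardboard carton 160 x 80 x 50 mm high, 0.2 to 0.4 kg, tape along its top; slides at 1 to 4 N. Point: its centre, 25 mm above its underside; x along its length, z up. Already home in the corner of the two rails, its length along the far rail, about 1 mm off each rail (centre at deck x = 89, y = 119 mm)
- carton_a_mid (a point): plain cardboard carton 160 x 80 x 50 mm high, 0.2 to 0.4 kg, tape along its top; slides at 1 to 4 N. Point: its centre, 25 mm above its underside; x along its length, z up. The two loose cartons are the same and either may take either place. Starts at the near side of the slab, with its length roughly along the deck's y
- carton_b_mid (a point): plain cardboard carton 160 x 80 x 50 mm high, 0.2 to 0.4 kg, tape along its top; slides at 1 to 4 N. Point: its centre, 25 mm above its underside; x along its length, z up. The two loose cartons are the same and either may take either place. Starts on the run-in plate at the right, with its length roughly along the deck's x
- carton_home: the same carton as carton_home_mid; origin at the centre of its underside, axes as there
- carton_a: the same carton as carton_a_mid; origin at the centre of its underside, axes as there
- carton_b: the same carton as carton_b_mid; origin at the centre of its underside, axes as there
- hexnut: bystander: grey printed hexagon nut, 38 mm across, 18 mm high, on the slab near its near left corner; origin at the centre of its underside
- starknob: bystander: black printed six-pointed star knob, 56 mm across, 16 mm high, at the near edge of the deck between the two loose cartons; origin at the centre of its underside
- spool: bystander: spool of white filament lying flat on the desk at the left, 200 mm across, 64 mm high; origin at the centre of its underside
- bracket: bystander: black printed bracket on the desk at the left, 100 x 90 x 72 mm; origin at the centre of its underside
- frame: bystander: grey printed rectangular frame lying on the desk at the right, 100 x 130 x 14 mm; origin at the centre of its underside
- mug: bystander: white mug on the desk at the right, 80 mm across, 90 mm high, handle to its own y; origin at the centre of its underside
Mind the look-alikes: they are no part of the job. What is shaped like the carton_a but purple is not meant.

How it is judged:
At the end, for the whole second after the job is handed in: All three cartons lie flat and still: one home in the corner, one alongside it, one crosswise over their right-hand ends, each centre within 8 mm (in the deck's x and y) of its place in the finished layer and square to the rails within 0.06 rad (x of carton_home_mid in the frame of deck between 0.081 and 0.097 m and y of carton_home_mid in the frame of deck between 0.111 and 0.127 m and angle between the x axis of carton_home_mid and the y axis of deck, either way round below 0.06 rad and ((x of carton_a_mid in the frame of deck between 0.001 and 0.017 m and y of carton_a_mid in the frame of deck between 0.111 and 0.127 m and angle between the x axis of carton_a_mid and the y axis of deck, either way round below 0.06 rad and x of carton_b_mid in the frame of deck between 0.041 and 0.057 m and y of carton_b_mid in the frame of deck between -0.009 and 0.007 m and angle between the x axis of carton_b_mid and the x axis of deck, either way round below 0.06 rad) or (x of carton_b_mid in the frame of deck between 0.001 and 0.017 m and y of carton_b_mid in the frame of deck between 0.111 and 0.127 m and angle between the x axis of carton_b_mid and the y axis of deck, either way round below 0.06 rad and x of carton_a_mid in the frame of deck between 0.041 and 0.057 m and y of carton_a_mid in the frame of deck between -0.009 and 0.007 m and angle between the x axis of carton_a_mid and the x axis of deck, either way round below 0.06 rad)) and linear speed of each of carton_a, carton_b, carton_home below 0.02 m/s and z of carton_a_mid in the frame of deck between 0.048 and 0.062 m and angle between each of carton_a, carton_b, carton_home's own z axis and vertical below 0.06 rad and z of carton_b_mid in the frame of deck between 0.048 and 0.062 m and z of carton_home_mid in the frame of deck between 0.048 and 0.062 m); the robot touches nothing.
It fails at once if a carton is lifted more than 15 mm off the deck or tipped up by more than 0.3 rad (height (world z) of any of carton_a_mid, carton_b_mid, carton_home_mid above 0.07 m or angle between any of carton_a, carton_b, carton_home's own z axis and vertical above 0.3 rad).
It fails at once if a bystander (hex nut, star knob, spool, bracket, frame, mug) is moved by more than 20 mm (distance of any of hexnut, starknob, spool, bracket, frame, mug from where it was at the start of the episode above 0.02 m).
It also fails if it takes over 72 s, if anything falls off the work surface, if the arm or the gripper's body presses on something with over 40 N, if the wrist force passes 120 N, or if a joint passes its speed limit or range.

## Working session

There is one attempt and no reset: what is moved stays moved. The work goes in short steps, Python scripts to look and compute and a tool call to move; the robot and the scene stay as the last step left them, time stands still between calls to the robot, and variables do not carry over. Pictures are saved under pics/ and viewed, at most 10 in all, crops included, and the job is handed in when it is done.

Besides the shell and the picture viewer there is one more tool, called after ">>>" by a JSON object that holds its "fn" and its "kwargs". send_rows: Moves the arm, as the interface text tells. Its arguments: {"type":"object","properties":{"moves":{"type":"array","items":{"type":"array","items":{"type":"array","items":{"type":"number"}}}}},"required":["moves"]}

```bash
mkdir -p pics
cat > h.py <<'E'
import numpy as np,cv2
from station import ctrl
def look(name,fn):
    f=ctrl.grab_frame(name); cv2.imwrite(f'pics/{fn}.png',f['img'][:,:,::-1]); np.savez(f'pics/{fn}.npz',**{k:f[k] for k in('fov_y','cx','cy','T')}); return f
def w(fn,u,v,z):
    f=np.load(f'pics/{fn}.npz'); T=f['T']; F=210/np.tan(np.radians(f['fov_y'])/2)
    d=T[:3,:3]@np.array([(u-f['cx'])/F,-(v-f['cy'])/F,-1]); o=T[:3,3]
    return (o+d*(z-o[2])/d[2])[:2]
E
python3 - <<'E'
from h import *
look('top','top0');look('side','side0')
s=ctrl.get_state();print(s['time'],s['tcp_pos'],s['orientation'],s['wrist_force'],ctrl.tips_ahead)
im=cv2.imread('pics/top0.png');print(im.shape)
E
```

```text
0.1 [0.26653339 0.56495094 0.22189264] [ 2.18631055e-01  9.75807425e-01 -5.68863033e-04 -9.15018455e-05] [ 0.22252977  0.0798666  -0.48562012] 0.017
(420, 560, 3)
```

View pics/top0.png

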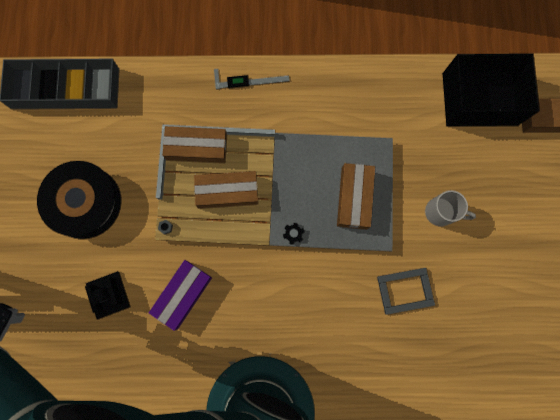

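View pics/side0.png

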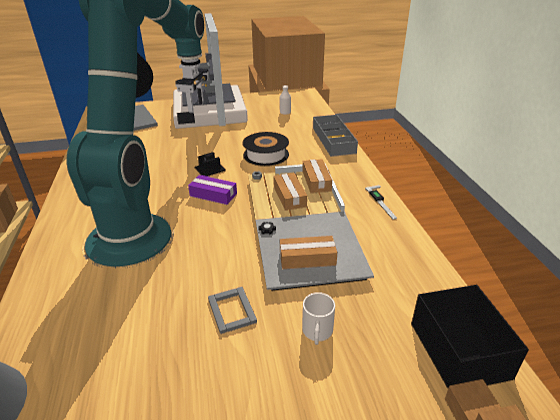

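The top view shows the home carton at (194,143), loose carton a at (226,189) and carton b at (357,195). The purple look-alike at (181,295) is on the desk, off the deck, so it is not meant. The brown box in the side view is far too big. I'll check the choice in one close crop.

Run:
```python
import cv2
im=cv2.imread('pics/top0.png')[115:260,145:405]
cv2.imwrite('pics/crop0.png',cv2.resize(im,None,fx=3,fy=3,interpolation=cv2.INTER_CUBIC))
```

```text
(no output)
```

View pics/crop0.png

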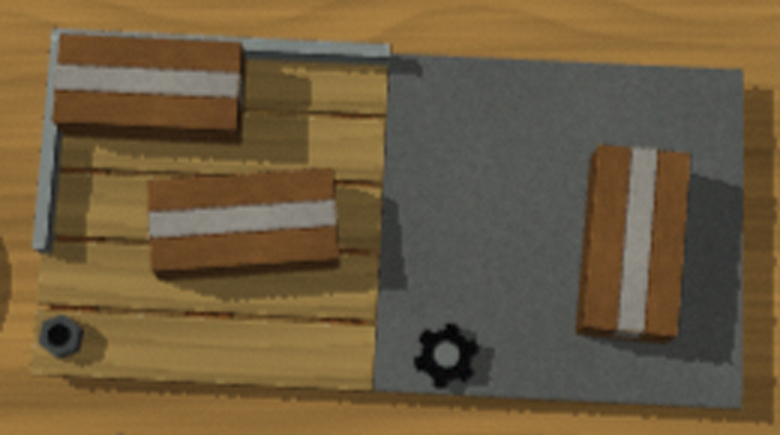

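The crop confirms two brown taped cartons on the deck: a has top corners (149,183), (334,170), (337,260), (153,268), and b has (597,146), (691,153), (678,336), (583,332). Home is in the corner.

Run:
```python
from h import *
p=lambda x,y,z:w('top0',145+(x+.5)/3-.5,115+(y+.5)/3-.5,z)
Dk=[p(743,70,.03),p(741,407,.03),p(32,374,.03),p(374,389,.03),p(388,58,.03)]
K=np.array([(.142,-.41),(-.165,-.41),(-.165,.212),(-.165,-.09),(.130,-.09)])
D=np.array(Dk)
a=K-K.mean(0);b=D-D.mean(0)
th=np.arctan2((a[:,0]*b[:,1]-a[:,1]*b[:,0]).sum(),(a*b).sum())
R=np.array([[np.cos(th),-np.sin(th)],[np.sin(th),np.cos(th)]]);t=D.mean(0)-R@K.mean(0)
print('th',th,'t',t,'res',(D-(K@R.T+t)).round(4).tolist())
np.savez('deck.npz',R=R,t=t,th=th)
for n,c in dict(home=[(56,35),(242,42),(238,130),(55,123)],a=[(149,183),(334,170),(337,260),(153,269)],b=[(597,146),(691,153),(678,336),(583,331)]).items():
    W=np.array([p(x,y,.08) for x,y in c]);d=(W-t)@R
    e=d[1]-d[0]; print(n,W.mean(0),'deck',d.mean(0).round(4),np.linalg.norm(d-np.roll(d,1,0),axis=1).round(3), 'ang e0',np.arctan2(e[1],e[0]),np.arctan2(*(d[2]-d[3])[::-1]))
for n,q,z in(('nut',(61,337),.048),('knob',(447,356),.046)): print(n,(p(*q,z)-t)@R, p(*q,z))
for k in ((.13,.2),(.009,.119),(.049,-.001)): print(k,R@k+t)
```

```text
th -0.05432099507567405 t [0.59119845 0.05241095] res [[-0.0024, 0.0005], [-0.0009, 0.0013], [-0.0019, -0.0032], [-0.0006, 0.0001], [0.0058, 0.0012]]
home [0.68401164 0.16631533] deck [0.0865 0.1188] [0.08  0.163 0.08  0.158] ang e0 -1.5629551296998119 -1.5629648993577312
a [0.56077236 0.08234129] deck [-0.032   0.0282] [0.075 0.159 0.079 0.156] ang e0 -1.451001749254075 -1.473296962560678
b [ 0.54092209 -0.25285633] deck [-0.0336 -0.3075] [0.162 0.081 0.16  0.08 ] ang e0 -1.6003915393031476 -1.5762007988327928
nut [-0.13544056  0.18221897] [0.46585112 0.24171479]
knob [-0.1357422  -0.15144469] [ 0.4474339  -0.09144034]
(0.13, 0.2) [0.73186556 0.24505769]
(0.009, 0.119) [0.6066462  0.17074677]
(0.049, -0.001) [0.64007188 0.048752  ]
```

>>> {"fn": "send_rows", "kwargs": {"moves": [[[1,0.294,-0.483,-0.06,-1.07],[1,0.294,-0.483,-0.06,-1.07],[1,0.294,-0.483,-0.06,-1.07],[1,0.294,-0.483,-0.06,-1.07],[1,0.294,-0.483,-0.06,-1.07],[1,0.294,-0.483,-0.06,-1.07],[1,0.294,-0.483,-0.06,-1.07],[1,0.294,-0.483,-0.06,-1.07],[1,0.294,-0.483,-0.06,-1.07],[1,0.294,-0.483,-0.06,-1.07]]]}}

```text
time: 0.93
tcp_pos: [0.4826, 0.2095, 0.1783]
orientation: [0.687, 0.726, -0.0, -0.0]
wrist_force: [1.1, 1.2, 0.0]
gripper_width: 1.003
gripper_force: 0.0
```

>>> {"fn": "send_rows", "kwargs": {"moves": [[[1,0.078,-0.127,-0.018,0],[1,0.078,-0.127,-0.018,0],[1,0.078,-0.127,-0.018,0],[1,0.078,-0.127,-0.018,0],[1,0.078,-0.127,-0.018,0],[1,0.078,-0.127,-0.018,0]]]}}

```text
time: 1.43
tcp_pos: [0.5602, 0.0828, 0.1599]
orientation: [0.687, 0.727, -0.001, -0.0]
wrist_force: [-0.4, 0.5, 0.7]
gripper_width: 1.001
gripper_force: 0.0
```

```bash
cat >> h.py <<'E'
R=cv2.Rodrigues(np.array([0,0,-.05]))[0][:2,:2]; t=np.array([.6840,.1663])-R@[.089,.119]
def st():
    s=ctrl.get_state();x,y=s['orientation'][:2];a=np.arctan2(2*y*y-1,2*x*y)
    p=np.array(s['tcp_pos']);print('t',round(s['time'],2),'w',p.round(4),'deck',((p[:2]-t)@R).round(4),'tooly deck ang',round(a+.05,3),'F deck',(np.array(s['wrist_force'])[:2]@R).round(1),'q',np.round(s['q'],2));return p,a
def to(*k): # shift to deck x,y
    p,_=st();print('shift',(R@np.array(k)+t-p[:2]).round(4))
def px(fn,X):
    f=np.load(f'pics/{fn}.npz');c=np.linalg.inv(f['T'])@np.r_[X,1];q=np.array([c[0],-c[1],-c[2]])
    F=210/np.tan(np.radians(f['fov_y'])/2);r=np.hypot(q[0],q[1]);return q[:2]/r*F*np.arctan2(r,q[2])+[f['cx'],f['cy']]
E
python3 - <<'E'
from h import *
look('wrist','w1');st()
c,s=np.cos(.06),np.sin(.06)
for i in(-1,1):
  for j in(-1,1):
    print(px('w1',[.5608+c*.04*i-s*.08*j,.0823+s*.04*i+c*.08*j,.08]).round())
E
```

```text
t 1.48 w [0.5598 0.0843 0.1601] deck [-0.031   0.0309] tooly deck ang 0.109 F deck [0.2 0.2] q [-0.52  0.4   0.39  1.83 -0.19  0.94  0.02]
[233. 309.]
[223. 122.]
[323. 309.]
[331. 122.]
```

View pics/w1.png

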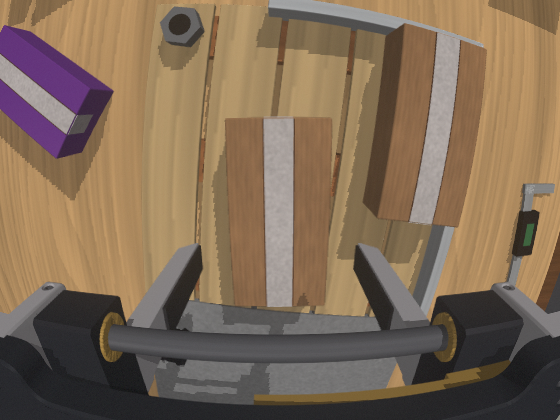

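The wrist view matches: the carton's top corners are at (225,118), (332,118), (326,305) and (233,307), within about 3 px of the prediction. I'll go down and grip.

>>> {"fn": "send_rows", "kwargs": {"moves": [[[1,0.001,0,-0.04,0],[1,0.001,0,-0.08,0],[1,0.001,0,-0.103,0],[1,0.001,0,-0.103,0],[-1,0.001,0,-0.103,0],[-1,0.001,0,-0.103,0],[-1,0.001,0,-0.103,0],[-1,0.001,0,-0.103,0],[-1,0.001,0,-0.103,0]]]}}

```text
time: 2.23
tcp_pos: [0.562, 0.085, 0.0594]
orientation: [0.685, 0.728, 0.001, 0.0]
wrist_force: [-1.7, 1.4, 9.5]
gripper_width: 0.851
gripper_force: 30.0
```

Run:
```python
from h import *
to(-.018,.117)
```

```text
t 2.23 w [0.562  0.085  0.0594] deck [-0.0288  0.0317] tooly deck ang 0.111 F deck [-1.8  1.3] q [-0.47  0.55  0.34  1.89 -0.26  0.75  0.08]
shift [0.015  0.0846]
```

>>> {"fn": "send_rows", "kwargs": {"moves": [[[-1,0.002,0.01,0.001,-0.02],[-1,0.004,0.025,0.001,-0.05],[-1,0.007,0.04,0.001,-0.08],[-1,0.01,0.055,0.001,-0.11],[-1,0.012,0.07,0.001,-0.11],[-1,0.014,0.08,0.001,-0.11],[-1,0.015,0.083,0.001,-0.11],[-1,0.015,0.083,0.001,-0.11],[-1,0.015,0.083,0.001,-0.11]]]}}

```text
time: 2.98
tcp_pos: [0.5765, 0.1685, 0.0594]
orientation: [0.724, 0.69, 0.001, -0.0]
wrist_force: [-3.1, 4.3, 6.0]
gripper_width: 0.85
gripper_force: 30.0
```

Run:
```python
from h import *
to(-.018,.117)
look('side','s2')
```

```text
t 2.98 w [0.5765 0.1685 0.0594] deck [-0.0185  0.1158] tooly deck ang 0.002 F deck [-3.3  4.2] q [-0.61  0.6   0.36  1.81 -0.29  0.79 -0.15]
shift [0.0006 0.0012]
```

>>> {"fn": "send_rows", "kwargs": {"moves": [[[-1,0,0.002,0,0],[-1,0,0.004,0,0],[-1,0,0.006,0,0],[-1,0,0.006,0,0]]]}}

```text
time: 3.37
tcp_pos: [0.5769, 0.1729, 0.0594]
orientation: [0.724, 0.689, 0.0, 0.001]
wrist_force: [0.2, -2.9, 5.0]
gripper_width: 0.85
gripper_force: 30.0
```

>>> {"fn": "send_rows", "kwargs": {"moves": [[[1,0,0.004,0,0],[1,0,0.004,0,0],[1,0,0.004,0,0],[1,0,0.004,0,0],[1,0,0.004,0.03,0],[1,0,0.004,0.06,0],[1,-0.02,0.004,0.08,0.12],[1,-0.05,0.004,0.08,0.24],[1,-0.065,0.004,0.08,0.36],[1,-0.065,0.004,0.08,0.48]]]}}

```text
time: 4.2
tcp_pos: [0.5085, 0.1778, 0.1389]
orientation: [0.537, 0.844, 0.0, -0.001]
wrist_force: [1.0, 0.1, -0.6]
gripper_width: 0.998
gripper_force: 0.0
```

>>> {"fn": "send_rows", "kwargs": {"moves": [[[1,0,0,0,0.12],[1,0,0,0,0.24],[1,0,0,0,0.36],[1,0,0,0,0.48],[1,0,0,0,0.6],[1,0,0,0,0.72],[1,0,0,0,0.84],[1,0,0,0,0.96],[1,0,0,0,1.09],[1,0,0,0,1.09]]]}}

```text
time: 5.03
tcp_pos: [0.5111, 0.1771, 0.1385]
orientation: [0.022, 1.0, 0.0, 0.0]
wrist_force: [-0.3, 0.7, 0.0]
gripper_width: 0.999
gripper_force: 0.0
```

Run:
```python
from h import *
to(-.082,.119)
look('top','t3');look('wrist','w3')
```

```text
t 5.03 w [0.5111 0.1771 0.1385] deck [-0.0842  0.1212] tooly deck ang 1.577 F deck [-0.3  0.7] q [-0.45  0.37  0.08  1.9  -0.04  0.87  1.17]
shift [ 0.0021 -0.0023]
```

View pics/w3.png

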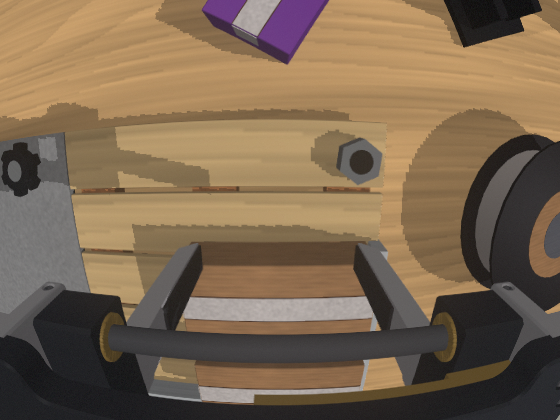

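The wrist view, looking back at the robot, shows the carton's near top edge at row 265 and its left end at about column 370, close to the rail. The nut at (360,160) is clear. I'll go down and push toward the home carton.

>>> {"fn": "send_rows", "kwargs": {"moves": [[[1,-0.002,-0.002,-0.04,0],[1,-0.002,-0.002,-0.08,0],[1,-0.002,-0.002,-0.08,0],[1,0.01,-0.002,-0.08,0],[1,0.018,-0.003,-0.08,0],[1,0.024,-0.003,-0.08,0],[1,0.03,-0.003,-0.08,0],[1,0.034,-0.004,-0.08,0]]]}}

```text
time: 5.8
tcp_pos: [0.5458, 0.1737, 0.0595]
orientation: [0.026, 1.0, 0.0, 0.0]
wrist_force: [-3.6, 0.7, 3.3]
gripper_width: 1.0
gripper_force: 1.9
```

>>> {"fn": "send_rows", "kwargs": {"moves": [[[1,0.004,0,0,0],[1,0.007,0,0,0],[1,0.007,0,0,0]]]}}

```text
time: 6.05
tcp_pos: [0.5527, 0.1733, 0.0587]
orientation: [0.026, 1.0, 0.0, 0.0]
wrist_force: [0.6, 0.6, 0.9]
gripper_width: 1.0
gripper_force: 0.0
```

Run:
```python
from h import *
to(-.039,.119)
```

```text
t 6.05 w [0.5527 0.1733 0.0587] deck [-0.0425  0.1194] tooly deck ang 1.57 F deck [0.6 0.6] q [-0.41  0.54  0.07  1.85 -0.05  0.75  1.21]
shift [ 0.0034 -0.0006]
```

Contact is made at a few newtons. I'll continue in small steps until the force rises.

>>> {"fn": "send_rows", "kwargs": {"moves": [[[1,0.002,0,0,0],[1,0.003,0,0,0],[1,0.003,0,0,0]]]}}

```text
time: 6.3
tcp_pos: [0.5548, 0.1733, 0.0585]
orientation: [0.025, 1.0, -0.0, -0.0]
wrist_force: [-4.6, -0.8, 3.8]
gripper_width: 1.001
gripper_force: 2.6
```

>>> {"fn": "send_rows", "kwargs": {"moves": [[[1,0.002,0,0,0],[1,0.003,0,0,0],[1,0.003,0,0,0]]]}}

```text
time: 6.55
tcp_pos: [0.5552, 0.1733, 0.0582]
orientation: [0.025, 1.0, -0.001, -0.003]
wrist_force: [-25.2, -1.9, 22.0]
gripper_width: 1.002
gripper_force: 12.6
```

Run:
```python
from h import *
to(-.039,.119)
look('top','t4')
im=cv2.imread('pics/t4.png')[115:215,145:295]
cv2.imwrite('pics/c4.png',cv2.resize(im,None,fx=5,fy=5,interpolation=cv2.INTER_CUBIC))
```

```text
t 6.55 w [0.5552 0.1733 0.0582] deck [-0.04    0.1196] tooly deck ang 1.57 F deck [-25.1  -3.1] q [-0.41  0.55  0.07  1.84 -0.06  0.76  1.21]
shift [ 0.001  -0.0006]
```

View pics/c4.png

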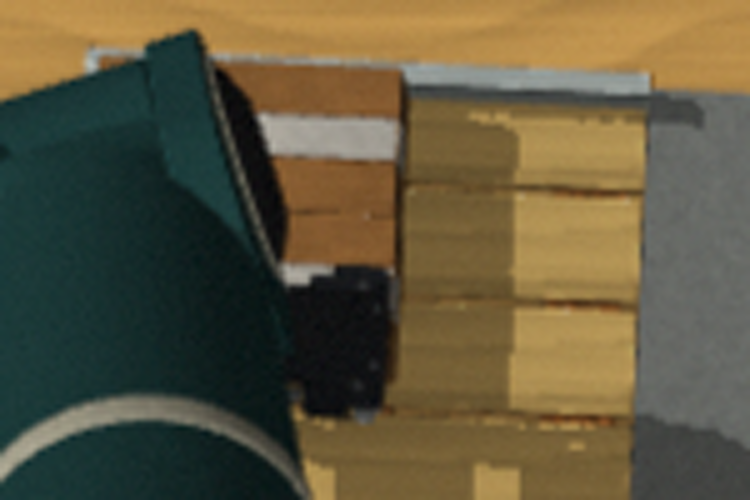

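The crop shows a and home touching (seam at row 212) with their right ends flush at about columns 395–400. A 25 N reaction means a is seated. Next is carton b.

>>> {"fn": "send_rows", "kwargs": {"moves": [[[1,-0.02,0,0,0],[1,-0.025,0,0.03,0],[1,-0.025,0,0.06,0],[1,-0.02,-0.02,0.09,0],[1,-0.018,-0.06,0.1,0],[1,-0.018,-0.1,0.1,-0.017],[1,-0.018,-0.14,0.1,-0.017],[1,-0.018,-0.18,0.1,-0.017],[1,-0.018,-0.22,0.1,-0.017],[1,-0.018,-0.26,0.1,-0.017]]]}}

```text
time: 7.43
tcp_pos: [0.54, -0.0887, 0.1588]
orientation: [0.034, 0.999, -0.0, 0.001]
wrist_force: [1.5, 1.0, -0.2]
gripper_width: 1.001
gripper_force: 0.0
```

>>> {"fn": "send_rows", "kwargs": {"moves": [[[1,0,-0.04,0,0],[1,0,-0.08,0,0],[1,0,-0.12,0,0],[1,0,-0.15,0,0],[1,0,-0.166,0,0],[1,0,-0.166,0,0],[1,0,-0.166,0,0]]]}}

```text
time: 8.02
tcp_pos: [0.5399, -0.2533, 0.1583]
orientation: [0.035, 0.999, -0.0, 0.0]
wrist_force: [-0.9, 0.9, -0.2]
gripper_width: 1.001
gripper_force: 0.0
```

Run:
```python
from h import *
look('wrist','w5');st()
for i in(-1,1):
  for j in(-1,1):
    k=-.067;c,s=np.cos(k),np.sin(k)
    print(px('w5',[.5409+c*.08*i-s*.04*j,-.2529+s*.08*i+c*.04*j,.08]).round())
```

```text
t 8.07 w [ 0.5402 -0.2521  0.1583] deck [-0.0337 -0.3061] tooly deck ang 1.553 F deck [ 0.1 -0.5] q [ 0.2   0.44  0.24  1.76 -0.12  0.96  1.99]
[224. 122.]
[333. 122.]
[233. 310.]
[324. 310.]
```

View pics/w5.png

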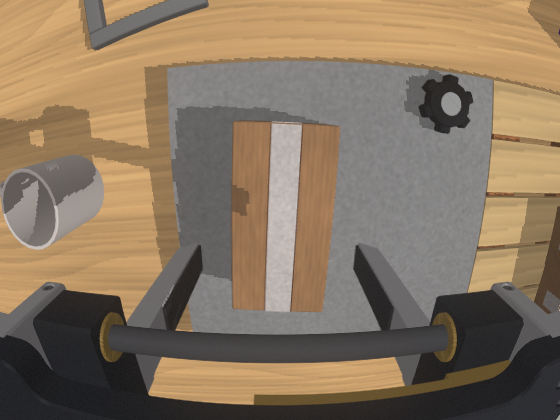

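Carton b's top corners are at (233,121), (338,125), (323,311) and (232,310), so it is turned about 0.03 rad more than estimated and sits about 2 mm further left. I'll correct for that and grip.

>>> {"fn": "send_rows", "kwargs": {"moves": [[[1,0.001,0.003,-0.03,-0.03],[1,0.001,0.003,-0.06,-0.03],[1,0.001,0.003,-0.1,-0.03],[1,0.001,0.003,-0.1,-0.03],[-1,0.001,0.003,-0.1,-0.03],[-1,0.001,0.003,-0.1,-0.03],[-1,0.001,0.003,-0.1,-0.03],[-1,0.001,0.003,-0.1,-0.03],[-1,0.001,0.003,-0.1,-0.03]]]}}

```text
time: 8.82
tcp_pos: [0.5423, -0.2499, 0.0608]
orientation: [0.049, 0.999, -0.0, 0.002]
wrist_force: [-1.7, 1.6, 10.0]
gripper_width: 0.85
gripper_force: 29.9
```

Run:
```python
from h import *
to(.042,-.03)
print(R@[.0757,0],R@[0,.27])
```

```text
t 8.82 w [ 0.5423 -0.2499  0.0608] deck [-0.0317 -0.3038] tooly deck ang 1.523 F deck [-1.8  1.5] q [ 0.22  0.57  0.21  1.81 -0.17  0.77  1.99]
shift [0.0873 0.2698]
[ 0.07560539 -0.00378342] [0.01349438 0.26966257]
```

>>> {"fn": "send_rows", "kwargs": {"moves": [[[-1,0.006,0.006,0,0.005],[-1,0.014,0.014,0,0.01],[-1,0.022,0.024,0,0.015],[-1,0.03,0.036,0,0.02],[-1,0.038,0.05,0,0.025],[-1,0.046,0.066,0,0.03],[-1,0.054,0.082,0,0.035],[-1,0.06,0.098,0,0.04],[-1,0.064,0.114,0,0.045],[-1,0.067,0.13,0,0.047]]]}}

```text
time: 9.65
tcp_pos: [0.6095, -0.1208, 0.0609]
orientation: [0.026, 1.0, -0.001, 0.002]
wrist_force: [-1.5, -7.8, 7.1]
gripper_width: 0.847
gripper_force: 29.9
```

>>> {"fn": "send_rows", "kwargs": {"moves": [[[-1,0.003,0.016,0,0],[-1,0.006,0.032,0,0],[-1,0.008,0.048,0,0],[-1,0.01,0.064,0,0],[-1,0.012,0.08,0,0],[-1,0.014,0.096,0,0],[-1,0.016,0.112,0,0],[-1,0.018,0.126,0,0],[-1,0.02,0.136,0,0],[-1,0.02,0.139,0,0]]]}}

```text
time: 10.48
tcp_pos: [0.6296, 0.02, 0.0608]
orientation: [0.025, 1.0, -0.0, 0.002]
wrist_force: [0.5, -7.1, 8.0]
gripper_width: 0.85
gripper_force: 30.0
```

Run:
```python
from h import *
to(.042,-.03)
```

```text
t 10.48 w [0.6296 0.02   0.0608] deck [ 0.042  -0.0298] tooly deck ang 1.571 F deck [ 0.9 -7.1] q [-0.22  0.62  0.19  1.73 -0.15  0.81  1.56]
shift [-0.     -0.0001]
```

>>> {"fn": "send_rows", "kwargs": {"moves": [[[-1,0.002,0,0,0],[-1,0.004,0,0,0],[-1,0.005,0,0,0],[-1,0.005,0,0,0]]]}}

```text
time: 10.82
tcp_pos: [0.6328, 0.0199, 0.0608]
orientation: [0.025, 1.0, 0.0, -0.0]
wrist_force: [-14.4, 1.9, 19.4]
gripper_width: 0.85
gripper_force: 30.0
```

>>> {"fn": "send_rows", "kwargs": {"moves": [[[-1,0.001,0,0,0],[-1,0.002,0,0,0],[-1,0.002,0,0,0]]]}}

```text
time: 11.07
tcp_pos: [0.6348, 0.0197, 0.0608]
orientation: [0.025, 1.0, 0.0, -0.0]
wrist_force: [-14.7, 2.0, 19.4]
gripper_width: 0.851
gripper_force: 30.0
```

Run:
```python
from h import *
to(.049,-.028)
```

```text
t 11.07 w [0.6348 0.0197 0.0608] deck [ 0.0472 -0.0299] tooly deck ang 1.57 F deck [-14.8   1.3] q [-0.21  0.63  0.18  1.71 -0.15  0.82  1.56]
shift [0.0019 0.0018]
```

>>> {"fn": "send_rows", "kwargs": {"moves": [[[1,-0.002,0,0,0],[1,-0.002,0,0,0],[1,-0.002,0,0,0],[1,-0.002,0,0,0],[1,-0.002,0,0.03,0],[1,-0.002,0,0.06,0],[1,-0.006,-0.02,0.08,-0.12],[1,-0.009,-0.05,0.08,-0.24],[1,-0.009,-0.068,0.08,-0.36],[1,-0.009,-0.068,0.08,-0.48]]]}}

```text
time: 11.9
tcp_pos: [0.626, -0.0536, 0.1395]
orientation: [0.268, 0.964, -0.001, 0.001]
wrist_force: [-0.2, -1.4, 0.1]
gripper_width: 1.003
gripper_force: 0.0
```

>>> {"fn": "send_rows", "kwargs": {"moves": [[[1,0,0,0,-0.12],[1,0,0,0,-0.24],[1,0,0,0,-0.36],[1,0,0,0,-0.48],[1,0,0,0,-0.6],[1,0,0,0,-0.72],[1,0,0,0,-0.84],[1,0,0,0,-0.96],[1,0,0,0,-1.09],[1,0,0,0,-1.09]]]}}

```text
time: 12.73
tcp_pos: [0.6262, -0.0485, 0.1385]
orientation: [0.727, 0.687, -0.0, 0.0]
wrist_force: [-0.7, 0.4, 0.2]
gripper_width: 1.0
gripper_force: 0.0
```

Run:
```python
from h import *
to(.047,-.092);to(.047,-.05)
look('wrist','w6')
```

```text
t 12.73 w [ 0.6262 -0.0485  0.1385] deck [ 0.042  -0.0984] tooly deck ang -0.006 F deck [-0.7  0.4] q [-0.39  0.57  0.58  1.7  -0.37  0.98  0.27]
shift [0.0053 0.0061]
t 12.73 w [ 0.6262 -0.0485  0.1385] deck [ 0.042  -0.0984] tooly deck ang -0.006 F deck [-0.7  0.4] q [-0.39  0.57  0.58  1.7  -0.37  0.98  0.27]
shift [0.0074 0.0481]
```

View pics/w6.png

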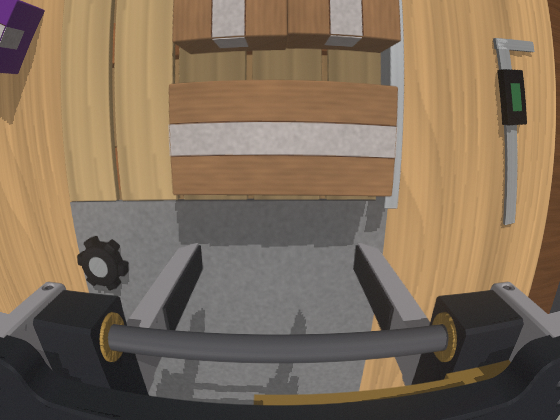

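The wrist view shows b flat against the far rail (its right end at column 397), square, with a gap to the home and a carton ends (rows 50–85). I'll go down and push left.

>>> {"fn": "send_rows", "kwargs": {"moves": [[[1,0.004,0,-0.04,0.006],[1,0.004,0,-0.078,0.006],[1,0.004,0,-0.078,0.006],[1,0.004,0.012,-0.078,0.006],[1,0.005,0.02,-0.078,0.006],[1,0.005,0.026,-0.078,0.006],[1,0.005,0.032,-0.078,0.006],[1,0.006,0.038,-0.078,0.006],[1,0.006,0.043,-0.078,0.006],[1,0.006,0.043,-0.078,0.006]]]}}

```text
time: 13.62
tcp_pos: [0.6331, -0.0046, 0.0621]
orientation: [0.722, 0.692, 0.001, 0.001]
wrist_force: [-0.1, -0.7, 0.1]
gripper_width: 1.002
gripper_force: 0.0
```

>>> {"fn": "send_rows", "kwargs": {"moves": [[[1,0,0.002,0,0],[1,0,0.003,0,0],[1,0,0.003,0,0]]]}}

```text
time: 13.87
tcp_pos: [0.6326, -0.003, 0.0614]
orientation: [0.722, 0.691, 0.0, 0.001]
wrist_force: [0.4, -3.7, 3.7]
gripper_width: 1.003
gripper_force: 2.0
```

>>> {"fn": "send_rows", "kwargs": {"moves": [[[1,0,0.002,0,0],[1,0,0.003,0,0],[1,0,0.003,0,0]]]}}

```text
time: 14.12
tcp_pos: [0.6325, -0.0001, 0.0612]
orientation: [0.723, 0.691, 0.0, 0.001]
wrist_force: [1.5, -4.3, 3.0]
gripper_width: 1.0
gripper_force: 2.2
```

Run:
```python
from h import *
to(.047,-.05)
```

```text
t 14.12 w [ 6.325e-01 -1.000e-04  6.120e-02] deck [ 0.0459 -0.0498] tooly deck ang 0.006 F deck [ 1.7 -4.2] q [-0.43  0.68  0.53  1.73 -0.43  0.86  0.25]
shift [ 0.0011 -0.0003]
```

>>> {"fn": "send_rows", "kwargs": {"moves": [[[1,0,0.002,0,0],[1,0,0.003,0,0],[1,0,0.003,0,0]]]}}

```text
time: 14.37
tcp_pos: [0.6325, 0.0023, 0.0612]
orientation: [0.723, 0.691, 0.0, 0.001]
wrist_force: [0.3, -7.1, 5.7]
gripper_width: 1.002
gripper_force: 3.6
```

Run:
```python
from h import *
st()
```

```text
t 14.37 w [0.6325 0.0023 0.0612] deck [ 0.0457 -0.0474] tooly deck ang 0.005 F deck [ 0.6 -7. ] q [-0.43  0.68  0.53  1.73 -0.43  0.86  0.24]
```

>>> {"fn": "send_rows", "kwargs": {"moves": [[[1,0,0.002,0,0],[1,0,0.003,0,0],[1,0,0.003,0,0]]]}}

```text
time: 14.62
tcp_pos: [0.6322, 0.0031, 0.0613]
orientation: [0.724, 0.69, -0.001, 0.001]
wrist_force: [-1.5, -16.2, 4.9]
gripper_width: 1.001
gripper_force: 8.2
```

>>> {"fn": "send_rows", "kwargs": {"moves": [[[1,0,-0.01,0,0],[1,-0.002,-0.03,0.01,0],[1,-0.005,-0.04,0.05,0],[1,-0.01,-0.07,0.09,0],[1,-0.03,-0.11,0.1,0],[1,-0.05,-0.15,0.1,0],[1,-0.07,-0.19,0.1,0],[1,-0.07,-0.23,0.1,0],[1,-0.07,-0.25,0.1,0],[1,-0.07,-0.25,0.1,0]]]}}

```text
time: 15.45
tcp_pos: [0.5599, -0.2507, 0.1614]
orientation: [0.725, 0.689, -0.001, 0.001]
wrist_force: [-0.4, 0.0, 0.3]
gripper_width: 1.003
gripper_force: 0.0
```

Run:
```python
from h import *
look('top','t7');st()
im=cv2.imread('pics/t7.png')[115:215,145:295]
cv2.imwrite('pics/c7.png',cv2.resize(im,None,fx=5,fy=5,interpolation=cv2.INTER_CUBIC))
```

```text
t 15.5 w [ 0.5609 -0.2472  0.1609] deck [-0.0133 -0.3002] tooly deck ang 0.001 F deck [0.7 1.9] q [-0.1   0.53  0.63  1.72 -0.36  1.01  0.61]
```

View pics/c7.png

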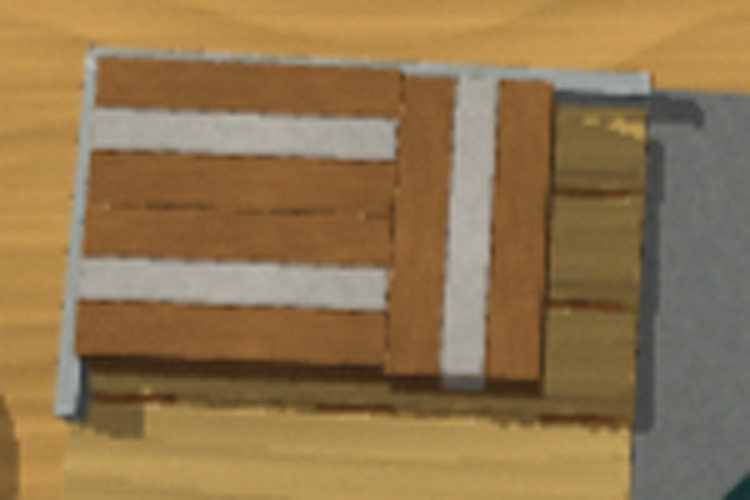

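The crop shows one tight rectangle, but b's near end (row ~378) may sit slightly nearer than a's edge (row ~366). I'll measure it.

Run:
```python
from h import *
p=lambda x,y:w('t7',145+(x+.5)/5-.5,115+(y+.5)/5-.5,.08)
for n,c in dict(home=[(96,56),(401,69),(396,214),(90,205)],a=[(88,208),(391,219),(385,365),(77,355)],b=[(403,72),(553,82),(543,382),(387,375)]).items():
    d=(np.array([p(*q) for q in c])-t)@R;print(n,d.mean(0).round(4),np.linalg.norm(d-np.roll(d,1,0),axis=1).round(3),(np.arctan2(*(d[1]-d[0])[::-1])).round(3),(np.arctan2(*(d[2]-d[3])[::-1])).round(3),d.round(3).tolist())
```

```text
home [0.09   0.1195] [0.081 0.16  0.079 0.159] -1.572 -1.558 [[0.13, 0.201], [0.13, 0.041], [0.051, 0.039], [0.049, 0.198]]
a [0.009  0.1193] [0.078 0.157 0.077 0.158] -1.565 -1.561 [[0.047, 0.198], [0.048, 0.041], [-0.029, 0.04], [-0.031, 0.198]]
b [ 0.0464 -0.0006] [0.162 0.079 0.16  0.08 ] -1.598 -1.573 [[0.128, 0.04], [0.126, -0.039], [-0.034, -0.042], [-0.034, 0.038]]
```

```bash
python3 -c "
from station import ctrl
print(ctrl.close_job())"
```

```text
the job is handed in; nothing more can be done
None
```

The job is handed in after about 15.5 s of the 72 s allowed: the three cartons make one tight rectangle, each centre measured within 3 mm of its place and square to the rails to about 0.03 rad, though the hand-in gave no verdict.

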